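# Mark the metal bars in the pedal press

## Task

Mark today's metal bars (two or three of them) one after another in the pedal press, the shortest first and the longest last: lay the bar on the feed bed, slide it in between the guide rails until you feel it sitting firmly against the hidden stop, let go, then push the yellow pedal right down to its stop and hold it there for a moment. Put the marked bars flat on the floor of the blue tray, side by side and not on top of each other, let the pedal come up again, and leave everything else on the bench where it is.

Things in the scene. Friction and masses are not known exactly. Their poses are not given: they have to be found in the camera images.
- bar_brass: brass-yellow rectangular bar, 150 mm long (its x axis), 24 mm wide (y), 14 mm high (z), 0.35 to 0.6 kg; origin at the centre of its underside; the two ends are alike. None if this bar is not in today's batch
- bar_copper: copper-red rectangular bar, 175 mm long (its x axis), 24 mm wide (y), 14 mm high (z), 0.35 to 0.6 kg; origin at the centre of its underside; the two ends are alike. None if this bar is not in today's batch
- bar_steel: grey steel rectangular bar, 200 mm long (its x axis), 24 mm wide (y), 14 mm high (z), 0.35 to 0.6 kg; origin at the centre of its underside; the two ends are alike. None if this bar is not in today's batch
- press: frame of the green marking press, fixed. Origin on the table straight below the ram's axis; x points along the feed direction, into the press (away from the robot), z up. Its head (80 mm wide) begins at x = -25 mm, its underside is 65 mm and its top 195 mm above the bed. The ram under it is 24 mm across
- ram_axis (a point): point on the bed's top under the ram, axes as press. Beyond it, out of sight between the rails, is the end stop: a 22 mm wide spring plunger (0.6 to 1 N, 6 mm travel), then solid. The face of the plunger stands anywhere from 10 to 35 mm beyond this point (+x), differently every time: it is found by feel. A bar left pressing the plunger stays put by friction
- bed: the press's flat steel feed bed, fixed, same origin and axes as press: 90 mm wide, from x = -270 to 120 mm, top 35 mm above the table (a bar slides on it with 3 to 5 N). Two steel guide rails 12 mm high stand on it, 31 mm apart (y = -15.5 to 15.5 mm), from x = -45 to 60 mm, with a flared mouth that begins at x = -68 mm, about 49 mm wide there
- ram_face (a point): centre of the lower face of the ram (the marking die), on the press axis (x = y = 0 of press). At rest 40.5 mm above the bed; it comes down 26 mm as the pedal goes down its whole way, to just over the top of a bar on the bed
- tray: blue tray with a black mat, fixed, 250 mm (x) by 165 mm (y), walls 4 mm thick, rim 14 mm above the table, floor 4 to 5 mm above the table; origin at the centre of its underside
- pedal_base: black base of the pedal that works the press, fixed, 170 mm (x) by 90 mm (y), 50 mm high at its cheeks; origin at the centre of its underside. The hinge is along y at x = 65 mm, z = 35 mm
- pedal (a joint): angle of the yellow pedal plate (125 mm long, 70 mm wide) about its hinge: 0 rad up, at rest; 0.28 rad right down on its stop. A spring pushes it back up; pushed at pedal_pad it takes about 8 N to start and 14 N at the stop
- pedal_pad (a point): point on the upper face of the yellow pedal plate, on its middle line, 105 mm from the hinge: the place to push. About 75 mm above the table at rest; goes down about 28 mm
- spool_a: bystander: upright black spool of brass wire, 64 mm diameter, 62 mm high; origin at the centre of its underside
- spool_b: bystander: upright black spool of copper wire, 60 mm diameter, 58 mm high; origin at the centre of its underside
- ring_jar: bystander: clear jar of brass rings with a flat clear lid, 72 mm diameter, 108 mm high; origin at the centre of its underside
- bangle: bystander: flat brass bangle, 66 mm outside diameter, 9 mm high; origin at the centre of its underside
- mallet: bystander: hammer lying flat, about 0.25 m long
- bench_brush: bystander: bench brush lying flat, about 0.25 m long

How it is judged:
By the outcome, as a careful person would: the job done as asked, in the order asked, and still so for the second after the job is handed in, with the robot touching nothing.
Of bar_brass, bar_copper, bar_steel only 2 to 3 are there at a start; the rules pass over those that are not, and their reading is None.
At some moment in a run one of bar_brass, bar_copper, bar_steel may be knocked a few centimetres aside while the robot is not near it.
It also fails if it takes over 210 s, if anything falls off the work surface, if the arm or the gripper's body presses on something with over 40 N, if the wrist force passes 120 N, or if a joint passes its speed limit or range.

## Robot

A 7-joint arm with a two-finger parallel gripper is mounted at the origin on the work surface. World frame = base frame: x ahead of the robot, y to its left, z up, the work surface at z = 0. Lengths are in m, angles in rad, forces in N, time in s.
With the tool pointing down it reaches from about 0.425 to 0.875 m from the base axis. Payload 4.7 kg.
Tool frame: the origin (TCP) lies midway between the tips of the shut fingers; the grasp point (between the pads) lies 19 mm behind it; z points along the fingers, y is the line along which they close (so a half turn about z gives the same grasp; the last joint's range is limited). The gripper opens to 87 mm and grips with 3 to 60 N. Pads are 19 mm wide; open, the fingers measure 117 mm over their backs; the gripper's body (75 mm by 190 mm) begins 51 mm behind the grasp point.
Start: joints at [-1.137, 0.321, -0.07, 1.45, 0.023, 1.371, -0.057], TCP at [0.265, 0.594, 0.223] pointing down, gripper open.
Joint ranges: [-2.86, 2.86], [-0.3, 2.09], [-1.38, 1.24], [0.06, 2.45], [-1.56, 4.7], [0.09, 2.05], [-2.69, 2.69]. Speed limits (rad/s): [2.57, 2.57, 3.14, 3.14, 3.14, 3.14, 3.14].

## Interface

Orientations are given as a rotation vector (axis times angle).
In Python, from bench import ctrl gives the robot as it stands.
- The arm moves only by the shell command python3 inch.py 'ROWS' [FORCE]. ROWS is a JSON object whose key "steps" holds a list of rows, 1 to 20 of them, each of 5 numbers: dx, dy, dz in fractions of the full range, 1 being 0.8 m, then a turn about the tool's z in shares of pi rad (1.0 is pi rad), then the opening from 0.0 (shut) to 1.0 (fully open); each row is the pose to reach, as a shift and turn from the pose commanded when the command began, along the tool's axes at that moment; what a row does not reach only later rows make up. A row lasts 1/10 s, in which the tool goes at most 0.05 m and 0.15 rad, less where a joint would pass 70% of its speed; a pose out of reach is approached as far as the arm can. The fingers move at their own pace and stop on an object; FORCE is the grip in N (left out, the last holds). Time passes only in rows, so rows that do not move let the fingers close. It prints the time, the measured TCP pose, the force, the opening and the grip force at its end. A shift or turn number past 1, either way, is cut back to 1. Input that does not fit is refused with a message, and nothing moves.
- ctrl.get_state(): the state, without advancing time (a new reading comes with each control period).
- ctrl.get_image(name): name is "scene" or "top" or "wrist"; returns the picture (384x512x3 uint8, red, green, blue); there is no depth.
- ctrl.camera_model(name): a dict with "vertical_fov" (degrees; the focal length in pixels is half the picture's height over the tangent of half this angle, whatever the lens; pixels are square), "cx", "cy" (the principal point, pixels), "k1" (the pictures are not rectified: a ray, as slopes to the right and down, at radius r is drawn at 1 + k1 r^2 times it, then the intrinsics apply), "rvec" (rotation vector, rad) and "tvec" (3), from world to camera coordinates, as OpenCV has them; the wrist camera has in their place "hand_eye" (4x4, takes a point from camera to tool coordinates, whose origin is the TCP and whose axes are the flange's). Camera axes: x right, y down, z forward; pixel columns grow to the right and rows downward; lengths in m; the calibration is good to about 2 mm. A picture is of the moment at which its call begins: read the wrist's pose just before it. camera_model takes no time and is no camera call.
- ctrl.close_job(): hands the job in; it is judged then, once.
The state is a dict: "time": time; "joint_positions": joint angles; "qd": joint speeds; "joint_torque": joint torques, N m; "position": TCP position; "tool_rot": TCP orientation; "ft_force": force on the tool from outside, world axes, zero at the start; "torque": the same for the moment, N m; "grip_width": opening from 0.0 (shut) to 1.0 (fully open); "grip_force": force on a finger pad.
Only numpy, scipy, OpenCV 4.12 (cv2) and the standard library are available. Lean on these libraries where they do the work, as an engineer would, in place of code of your own. Each camera call takes 0.05 s, during which the arm holds its last target. There are 200 camera calls.

## Working session

There is one attempt and no reset: what is moved stays moved. The work goes in short steps, Python scripts to look and compute and a shell command to move; the robot and the scene stay as the last step left them, time stands still between calls to the robot, and variables do not carry over. Pictures are saved under pics/ and viewed, at most 14 in all, crops included, and the job is handed in when it is done.

```bash
ls; mkdir -p pics
cat > h.py <<'E'
import numpy as np, cv2
from bench import ctrl
from scipy.spatial.transform import Rotation as R
def snap(n,f=None):
    s=ctrl.get_state(); im=ctrl.get_image(n)
    if f: cv2.imwrite('pics/'+f,cv2.cvtColor(im,cv2.COLOR_RGB2BGR))
    return im,s
def cam(n,s=None):
    m=ctrl.camera_model(n); f=192/np.tan(np.radians(m['vertical_fov'])/2)
    if 'hand_eye' in m:
        T=np.eye(4);T[:3,:3]=R.from_rotvec(s['tool_rot']).as_matrix();T[:3,3]=s['position']
        T=T@np.array(m['hand_eye']); Rw,o=T[:3,:3],T[:3,3]
    else:
        Rw=R.from_rotvec(m['rvec']).as_matrix().T; o=-Rw@np.array(m['tvec'])
    return f,m['cx'],m['cy'],m['k1'],Rw,o
def ray(c,px):
    f,cx,cy,k1,Rw,o=c
    K=np.array([[f,0,cx],[0,f,cy],[0,0,1]])
    p=np.array(px,float).reshape(-1,2)
    d=np.stack([(p[:,0]-cx)/f,(p[:,1]-cy)/f],1); u=d.copy()
    for _ in range(20): u=d/(1+k1*(u**2).sum(1,keepdims=True))
    return np.c_[u,np.ones(len(u))]@Rw.T
def plane(c,px,z):
    d=ray(c,px); o=c[5]; return o+d*((z-o[2])/d[:,2:3])
def proj(c,P):
    f,cx,cy,k1,Rw,o=c
    q=(np.array(P,float).reshape(-1,3)-o)@Rw; u=q[:,:2]/q[:,2:]; u=u*(1+k1*(u**2).sum(1,keepdims=True))
    return u*f+[cx,cy]
def tri(c1,p1,c2,p2):
    d1=ray(c1,p1)[0];d2=ray(c2,p2)[0];A=np.c_[d1,-d2]
    t=np.linalg.lstsq(A,c2[5]-c1[5],rcond=None)[0]
    a=c1[5]+t[0]*d1;b=c2[5]+t[1]*d2
    return (a+b)/2,np.linalg.norm(a-b)
E
python3 - <<'E'
from h import *
for n in ['top','scene']:
    im,s=snap(n,n+'0.png'); c=cam(n); print(n,c[0:4],c[5].round(3)); print(c[4].round(2))
print(s)
print(ctrl.camera_model('wrist'))
E
```

```text
bench.py
inch.py
pics
top (np.float64(404.2662627574515), 255.1667507314054, 192.1432061810373, -0.027129157176694004) [0.449 0.021 1.224]
[[ 0.   -1.    0.07]
 [-1.   -0.   -0.02]
 [ 0.02 -0.07 -1.  ]]
scene (np.float64(486.1762013297766), 257.93872714419496, 199.0125476649534, -0.13904010904852965) [ 0.915 -0.666  1.011]
[[ 0.85  0.41 -0.33]
 [ 0.53 -0.64  0.55]
 [ 0.01 -0.65 -0.76]]
{'time': 0.05, 'joint_positions': array([-1.13688672,  0.32179745, -0.07005993,  1.45165382,  0.02261508,
        1.37080323, -0.05687798]), 'qd': array([-9.05224067e-04,  5.34917178e-04,  8.71616508e-04, -1.10704863e-03,
       -7.26171286e-04, -3.13137678e-06,  4.88370618e-04]), 'joint_torque': array([-3.09730012e-04, -4.92989087e+01, -4.06333040e-01, -3.13709772e+01,
       -6.41972129e-02,  3.96560552e-02,  8.16002012e-05]), 'position': array([0.26477362, 0.59303096, 0.22148855]), 'tool_rot': array([-6.54498114e-01, -3.07238012e+00,  2.91464327e-03]), 'ft_force': array([-0.68498553,  0.74259707, -0.31830665]), 'torque': array([-0.01696564,  0.06878836,  0.00195383]), 'grip_force': 0.0, 'grip_width': 1.0005569522676394}
{'vertical_fov': 58.754621724472685, 'cx': 253.87489141796655, 'cy': 188.16092261219083, 'k1': -0.04043658700134301, 'hand_eye': array([[ 9.86389071e-04, -9.66837512e-01, -2.55390392e-01,
         6.94902371e-02],
       [ 9.99999347e-01,  1.10089471e-03, -3.05406461e-04,
        -1.70371810e-03],
       [ 5.76436355e-04, -2.55389924e-01,  9.66837967e-01,
        -1.63097726e-01],
       [ 0.00000000e+00,  0.00000000e+00,  0.00000000e+00,
         1.00000000e+00]])}
```

View pics/top0.png

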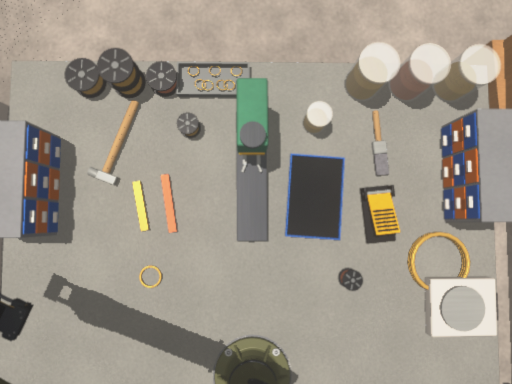

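View pics/scene0.png

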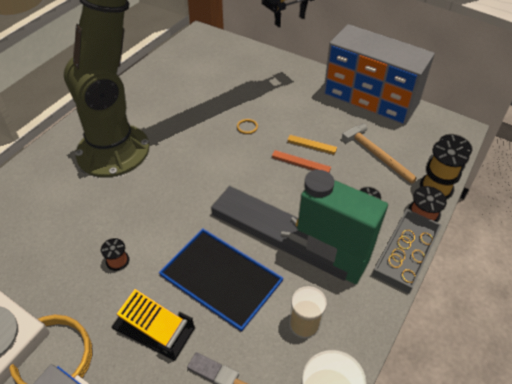

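The top view shows the brass bar near (140,205), the copper bar near (169,203), the press bed at (252,195), the tray at (316,196) and the pedal at (383,213). I see no steel bar in either view. Next I'll measure all of these.

```bash
cat >> h.py <<'E'
RNG={'brass':((22,120,110),(32,255,255)),'copper':((3,130,110),(16,255,255)),'blue':((105,120,60),(125,255,255)),'yellow':((20,150,120),(28,255,255))}
def blob(im,col,box=None,amin=60):
    h=cv2.cvtColor(im,cv2.COLOR_RGB2HSV); m=cv2.inRange(h,*RNG[col])
    if box is not None:
        k=np.zeros_like(m);x0,y0,x1,y1=box;k[y0:y1,x0:x1]=255;m&=k
    cs=[c for c in cv2.findContours(m,cv2.RETR_EXTERNAL,cv2.CHAIN_APPROX_NONE)[0] if cv2.contourArea(c)>amin]
    return sorted(cs,key=cv2.contourArea,reverse=True),m
def bar(c,cont,z):
    "bar centre, yaw, length, width from contour of top face at height z"
    P=plane(c,cont.reshape(-1,2),z)[:,:2]
    (x,y),(w,h),a=cv2.minAreaRect((P*1000).astype(np.float32))
    b=cv2.boxPoints(((x,y),(w,h),a)); e=[b[1]-b[0],b[2]-b[1]]; e=max(e,key=np.linalg.norm)
    return np.array([x,y])/1000,np.arctan2(e[1],e[0])%np.pi,max(w,h),min(w,h)
E
python3 - <<'E'
from h import *
t=cv2.cvtColor(cv2.imread('pics/top0.png'),cv2.COLOR_BGR2RGB);s=cv2.cvtColor(cv2.imread('pics/scene0.png'),cv2.COLOR_BGR2RGB)
ct,cs=cam('top'),cam('scene')
hs=cv2.cvtColor(t,cv2.COLOR_RGB2HSV)
for p in [(140,205),(169,203),(252,210),(200,210),(383,222),(290,200),(252,100)]: print(p,hs[p[1],p[0]])
hh=cv2.cvtColor(s,cv2.COLOR_RGB2HSV)
for p in [(312,144),(300,161)]: print(p,hh[p[1],p[0]])
for n,b,b2 in [('brass',(120,160,155,250),(280,130,345,160)),('copper',(155,160,185,250),(265,145,335,176))]:
    a,_=blob(t,n,b,30); q,_=blob(s,n,b2,30)
    if not a or not q: print(n,'none',len(a),len(q)); continue
    for z in(0,.014): print(n,'top',z,bar(ct,a[0],z),'scene',bar(cs,q[0],z))
    m1=np.mean(cv2.boxPoints(cv2.minAreaRect(a[0])),0);m2=np.mean(cv2.boxPoints(cv2.minAreaRect(q[0])),0)
    print(tri(ct,m1,cs,m2))
a,_=blob(t,'blue',(275,140,355,250)); print('tray',bar(ct,a[0],.014))
q,_=blob(s,'blue',(150,220,290,340)); print('tray sc',bar(cs,q[0],.014))
a,_=blob(t,'yellow',(360,180,405,245)); print('pedal',a and bar(ct,a[0],.07))
# bed corner px
print('bed near corners',plane(ct,[(237,241),(268,241)],.035), plane(ct,[(238,184),(268,184)],.035))
for nm,x0,y0,x1,y1,k in [('crop1',210,60,420,260,3.8)]:
    cv2.imwrite('pics/crop1.png',cv2.cvtColor(cv2.resize(t[60:260,225:415],None,fx=3,fy=3,interpolation=cv2.INTER_CUBIC),cv2.COLOR_RGB2BGR))
E
```

```text
(140, 205) [ 28 126 245]
(169, 203) [ 11 137 243]
(252, 210) [150   4 117]
(200, 210) [ 20  29 174]
(383, 222) [ 18 120 113]
(290, 200) [120  12  65]
(252, 100) [ 72  96 162]
(312, 144) [ 19 180 215]
(300, 161) [  9 171 195]
brass none 1 0
copper top 0 (array([0.50451257, 0.25247685]), np.float32(0.15565537), 172.63623046875, 21.676816940307617) scene (array([0.50189185, 0.25898578]), np.float32(0.16064066), 174.94525146484375, 25.207536697387695)
copper top 0.014 (array([0.50388293, 0.24982472]), np.float32(0.15565546), 170.6617431640625, 21.428882598876953) scene (array([0.50761215, 0.24617918]), np.float32(0.16064069), 172.52268981933594, 24.85847282409668)
(array([0.50510917, 0.25193774, 0.00691537]), np.float64(0.0030074079127908513))
tray (array([ 0.524776 , -0.1878802]), np.float32(3.0711203), 247.26644897460938, 163.2578887939453)
tray sc (array([ 0.52911005, -0.19339621]), np.float32(3.0714982), 249.48489379882812, 167.63775634765625)
pedal (array([ 0.47223901, -0.37605875]), np.float32(0.22593245), 123.6267318725586, 69.06035614013672)
bed near corners [[ 0.39213391  0.04472714  0.035     ]
 [ 0.39204039 -0.04596346  0.035     ]] [[ 0.55938567  0.04231547  0.035     ]
 [ 0.55959379 -0.04631576  0.035     ]]
```

View pics/crop1.png

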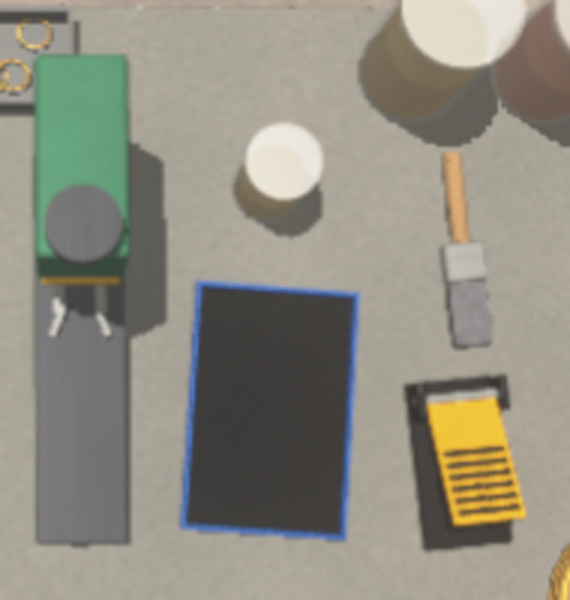

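The crop shows the bed running straight along x with the rail mouth at about crop (80,315), next to the tray, and the pedal plate with its raised end towards the robot. Next: bar poses, plus how far to go to a viewing pose.

```bash
cat >> h.py <<'E'
RNG['brass']=((17,110,110),(33,255,255));RNG['copper']=((3,110,110),(14,255,255))
def delta(target,yaw=None):
    "shift in tool axes & turn from present measured pose to the target TCP; yaw = world direction of tool x"
    s=ctrl.get_state(); M=R.from_rotvec(s['tool_rot']).as_matrix()
    d=M.T@(np.array(target)-s['position']); psi=np.arctan2(M[1,0],M[0,0])
    t=0 if yaw is None else -((yaw-psi+np.pi)%(2*np.pi)-np.pi)
    print('delta',d.round(4),'turn',round(t,3),'dist',np.linalg.norm(d).round(3),'psi',psi.round(3),'tilt z',M[:,2].round(3))
E
python3 - <<'E'
from h import *
t=cv2.cvtColor(cv2.imread('pics/top0.png'),cv2.COLOR_BGR2RGB);s=cv2.cvtColor(cv2.imread('pics/scene0.png'),cv2.COLOR_BGR2RGB)
ct,cs=cam('top'),cam('scene')
for n,b,b2 in [('brass',(120,160,155,250),(280,130,345,160)),('copper',(155,160,185,250),(265,145,335,176))]:
    a,_=blob(t,n,b,30); q,_=blob(s,n,b2,30)
    print(n,'top',bar(ct,a[0],.014),'scene',bar(cs,q[0],.012))
    m1=np.mean(cv2.boxPoints(cv2.minAreaRect(a[0])),0);m2=np.mean(cv2.boxPoints(cv2.minAreaRect(q[0])),0)
    print(tri(ct,m1,cs,m2))
# pedal plate corners far/near via both views
print('pedal yellow corners top:')
for im,b in((t,(360,180,405,245)),(s,(110,285,190,350))):
    a,m=blob(im,'brass',b,20); pts=np.vstack(a).reshape(-1,2); print(cv2.boxPoints(cv2.minAreaRect(pts)).round(1).tolist())
delta([0.44,0.28,0.25],np.pi)
E
```

```text
brass top (array([0.49657391, 0.33348895]), np.float32(0.19290516), 149.0519256591797, 25.222728729248047) scene (array([0.49845261, 0.33221719]), np.float32(0.19371936), 149.7129364013672, 28.801807403564453)
(array([0.49717356, 0.3353254 , 0.00845559]), np.float64(0.0016194943342667826))
copper top (array([0.50475797, 0.25036748]), np.float32(0.1570099), 173.82081604003906, 24.049758911132812) scene (array([0.50648328, 0.24894063]), np.float32(0.15973029), 174.8914031982422, 26.939193725585938)
(array([0.50512634, 0.25177026, 0.0083169 ]), np.float64(0.0013571583700073303))
pedal yellow corners top:
[[365.79998779296875, 195.10000610351562], [389.5, 189.10000610351562], [400.20001220703125, 231.6999969482422], [376.3999938964844, 237.60000610351562]]
[[115.30000305175781, 314.29998779296875], [132.89999389648438, 286.70001220703125], [182.8000030517578, 318.70001220703125], [165.1999969482422, 346.29998779296875]]
delta [-0.2876 -0.2146 -0.028 ] turn -0.42 dist 0.36 psi 2.722 tilt z [-0.001 -0.002 -1.   ]
```

Careful with the scale: shifts go in shares of 0.8 m and turns go in shares of pi rad. That gives: -0.288 m / 0.8 = -0.36, -0.215 m / 0.8 = -0.2688, -0.42 rad / 3.1416 = -0.1337.

```bash
python3 inch.py '{"steps": [[-0.1875,-0.1375,-0.025,-0.0637,0.6],[-0.36,-0.2688,-0.035,-0.1337,0.6],[-0.36,-0.2688,-0.035,-0.1337,0.6],[-0.36,-0.2688,-0.035,-0.1337,0.6],[-0.36,-0.2688,-0.035,-0.1337,0.6],[-0.36,-0.2688,-0.035,-0.1337,0.6],[-0.36,-0.2688,-0.035,-0.1337,0.6],[-0.36,-0.2688,-0.035,-0.1337,0.6],[-0.36,-0.2688,-0.035,-0.1337,0.6],[-0.36,-0.2688,-0.035,-0.1337,0.6],[-0.36,-0.2688,-0.035,-0.1337,0.6]]}' 40
python3 - <<'E'
from h import *
ct,cs=cam('top'),cam('scene')
for n,a,b in [('FL',(365.8,195.1),(182.8,318.7)),('FR',(389.5,189.1),(165.2,346.3)),('NL',(376.4,237.6),(132.9,286.7)),('NR',(400.2,231.7),(115.3,314.3))]:
    print(n,tri(ct,a,cs,b))
im,s=snap('wrist','w1.png'); c=cam('wrist',s)
for n in('brass','copper'):
    for q in blob(im,n,None,800)[0]: print(n,cv2.boundingRect(q),bar(c,q,.014))
E
```

```text
time: 1.2
position: [0.4389, 0.282, 0.2501]
tool_rot: [0.006, -3.141, -0.0]
ft_force: [-0.7, 0.0, -0.7]
grip_width: 0.604
grip_force: 0.0
FL (array([ 0.52810333, -0.33777162,  0.03221977]), np.float64(0.001861594575390167))
FR (array([ 0.54221123, -0.40983971,  0.03989932]), np.float64(0.006758102063415066))
NL (array([ 0.40480189, -0.35166364,  0.07695661]), np.float64(0.00448411058683653))
NR (array([ 0.41940076, -0.42278156,  0.07671301]), np.float64(0.000611027115228996))
brass (143, 304, 369, 20) (array([0.64963409, 0.38329944]), np.float32(1.5766157), 506.7370910644531, 26.99432945251465)
brass (277, 146, 32, 103) (array([0.48795117, 0.33101843]), np.float32(0.19275469), 131.35205078125, 23.993858337402344)
copper (206, 141, 39, 108) (array([0.48645035, 0.24635535]), np.float32(0.15727243), 137.4005889892578, 25.029569625854492)
```

View pics/w1.png

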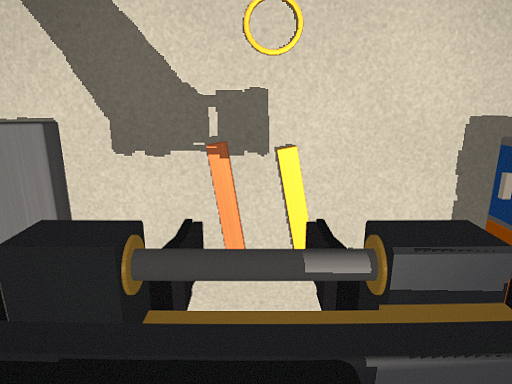

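The wrist view has the robot side at the top. The rear ends of the copper bar (220,143) and brass bar (287,147) agree with the top view. Next I'll look down at the rails from above the press.

To row units: -0.282 m / 0.8 = -0.3525, -0.22 m / 0.8 = -0.275.

```bash
python3 inch.py '{"steps": [[0,0,-0.0625,0,0.6],[-0.275,-0.3525,-0.2125,0,0.6],[-0.275,-0.3525,-0.2125,0,0.6],[-0.275,-0.3525,-0.2125,0,0.6],[-0.275,-0.3525,-0.2125,0,0.6],[-0.275,-0.3525,-0.2125,0,0.6],[-0.275,-0.3525,-0.2125,0,0.6],[-0.275,-0.3525,-0.2125,0,0.6],[-0.275,-0.3525,-0.2125,0,0.6],[-0.275,-0.3525,-0.2125,0,0.6],[-0.275,-0.3525,-0.2125,0,0.6],[-0.275,-0.3525,-0.2125,0,0.6]]}'
python3 - <<'E'
from h import *
im,s=snap('wrist','w2.png'); print(s['position'],s['tool_rot'])
E
```

```text
time: 2.45
position: [0.66, 0.0006, 0.4199]
tool_rot: [0.006, -3.14, -0.002]
ft_force: [-0.4, -0.3, 0.5]
grip_width: 0.6
grip_force: 0.0
[6.59988656e-01 5.80092941e-04 4.19925009e-01] [ 5.92262726e-03 -3.14039472e+00 -2.17786736e-03]
```

View pics/w2.png

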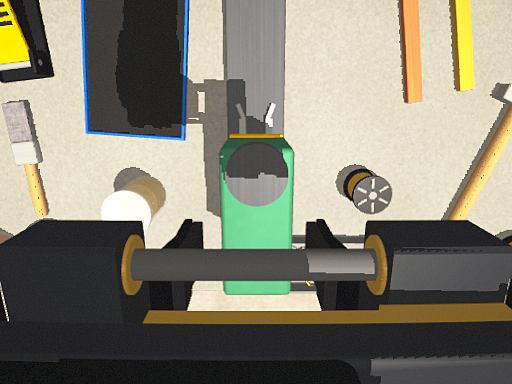

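The view shows the bed edges at columns about 226 and 285, the flared rail mouth at (238,103)/(273,103), and the head front at row 135. The tray corners are at (87,133) and (184,138).

Run:
```python
from h import *
im,s=snap('wrist'); c=cam('wrist',s)
g=cv2.GaussianBlur(cv2.cvtColor(im,cv2.COLOR_RGB2GRAY),(3,3),0).astype(float)
L=[];Rr=[]
for v in range(5,75,4):
    d=np.diff(g[v]); 
    l=218+np.argmax(np.abs(d[218:234])); r=277+np.argmax(np.abs(d[277:292])); L.append((l+.5,v)); Rr.append((r+.5,v))
for n,P in(('L',L),('R',Rr)):
    Q=plane(c,P,.035); k=np.polyfit(Q[:,0],Q[:,1],1); print(n,k,np.polyval(k,[.45,.55]),Q[0,:2],Q[-1,:2],np.std(Q[:,1]-np.polyval(k,Q[:,0])))
print('mouth/rails z.047',plane(c,[(237,103),(274,103),(244,125),(265,125)],.047).round(4).tolist())
print('head front top',plane(c,[(230,135),(283,135)],.10).round(4).tolist())
cv2.imwrite('pics/w2c.png',cv2.cvtColor(cv2.resize(im[60:150,200:310],None,fx=6,fy=6,interpolation=cv2.INTER_CUBIC),cv2.COLOR_RGB2BGR))
# height check: rail mouth tips from top view
print(proj(cam('top'),plane(c,[(237,103),(274,103)],.047)))
for n in('brass','copper'):
    for q in blob(im,n,(380,0,512,110),200)[0]: print(n,cv2.boundingRect(q),bar(c,q,.014))
h=cv2.cvtColor(im,cv2.COLOR_RGB2HSV); q,_=blob(im,'blue',(75,0,195,145),100)
print('tray',bar(c,np.vstack(q),.014), plane(c,[(86,133),(184,138)],.014).round(4).tolist())
```

```text
L [ 0.00511719 -0.05090273] [-0.0486     -0.04808828] [ 0.45535949 -0.04935392] [ 0.55158568 -0.04780186] 0.00046660615475778417
R [0.00327956 0.04373729] [0.04521309 0.04554105] [0.45488115 0.0448847 ] [0.55112308 0.04575675] 0.0004038419722713932
mouth/rails z.047 [[0.5963, -0.0268, 0.047], [0.596, 0.0298, 0.047], [0.6295, -0.0162, 0.047], [0.6294, 0.0164, 0.047]]
head front top [[0.6396, -0.0345, 0.1], [0.6392, 0.0402, 0.1]]
[[261.561033   171.14962706]
 [242.25256219 171.18472677]]
brass (451, 0, 23, 91) (array([0.50318948, 0.33029745]), np.float32(0.19244313), 139.40582275390625, 30.821332931518555)
brass (406, 31, 16, 72) (array([0.53681177, 0.253823  ]), np.float32(0.17156287), 109.53205871582031, 20.94463348388672)
copper (400, 0, 9, 103) (array([0.5162085 , 0.23661798]), np.float32(0.15326612), 155.41244506835938, 6.856553077697754)
tray (array([ 0.5445675 , -0.19153003]), np.float32(3.074439), 214.48846435546875, 167.60047912597656) [[0.6454, -0.2815, 0.014], [0.6537, -0.1171, 0.014]]
```

View pics/w2c.png

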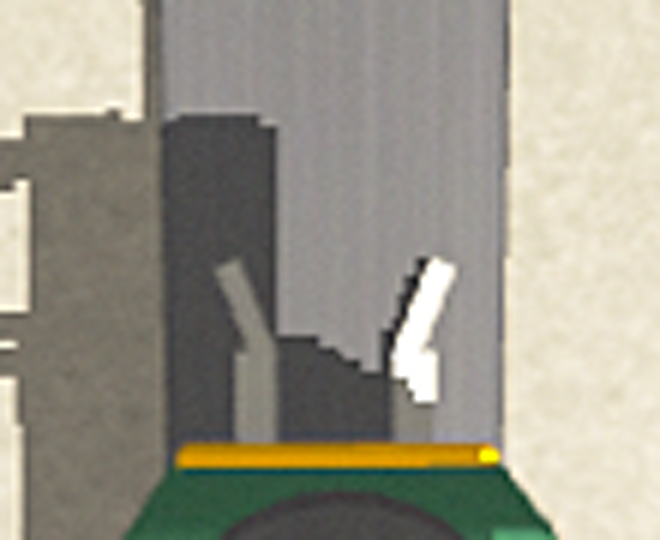

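Run:
```python
from h import *
delta([.4966,.333,.10],np.pi+.193)
```

```text
delta [0.1618 0.3329 0.3209] turn -0.189 dist 0.49 psi -3.138 tilt z [-0.001  0.001 -1.   ]
```

To row units: 0.333 m / 0.8 = 0.4163, 0.32 m / 0.8 = 0.4, -0.19 rad / 3.1416 = -0.0605.

```bash
python3 inch.py '{"steps": [[0.2025,0.4163,0.4,-0.0605,0.6],[0.2025,0.4163,0.4,-0.0605,0.6],[0.2025,0.4163,0.4,-0.0605,0.6],[0.2025,0.4163,0.4,-0.0605,0.6],[0.2025,0.4163,0.4,-0.0605,0.6],[0.2025,0.4163,0.4,-0.0605,0.6],[0.2025,0.4163,0.4,-0.0605,0.6],[0.2025,0.4163,0.4,-0.0605,0.6],[0.2025,0.4163,0.4,-0.0605,0.6],[0.2025,0.4163,0.4,-0.0605,0.6],[0.2025,0.4163,0.4,-0.0605,0.6],[0.2025,0.4163,0.4,-0.0605,0.6]]}' 40
python3 - <<'E'
from h import *
im,s=snap('wrist'); c=cam('wrist',s); t,_=snap('top'); ct=cam('top')
for q in blob(im,'brass',(100,0,420,240),300)[0]: print(cv2.boundingRect(q),bar(c,q,.014))
a,_=blob(t,'brass',(120,160,155,250),30)
for q in a: print(bar(ct,q,.014))
delta([.4966,.333,.003],np.pi+.193)
E
```

```text
time: 3.75
position: [0.4967, 0.332, 0.1002]
tool_rot: [0.304, -3.126, 0.001]
ft_force: [0.2, -0.6, -0.4]
grip_width: 0.602
grip_force: 0.0
(241, 95, 34, 145) (array([0.47871606, 0.32901105]), np.float32(0.19136539), 109.61325073242188, 23.936491012573242)
(array([0.44673981, 0.32386557]), np.float32(0.17175801), 47.487266540527344, 25.171323776245117)
delta [0.0024 0.0031 0.0988] turn -0.003 dist 0.099 psi -2.952 tilt z [ 0.002  0.001 -1.   ]
```

To row units: 0.096 m / 0.8 = 0.12, 0.085 m / 0.8 = 0.1063.

```bash
python3 inch.py '{"steps": [[0,0,0.0625,0,0.6],[0,0,0.1063,0,0.6],[0,0,0.12,0,0.6],[0,0,0.12,0,0.6],[0,0,0.12,0,0],[0,0,0.12,0,0],[0,0,0.12,0,0],[0,0,0.12,0,0],[0,0,0.12,0,0],[0,0,0.12,0,0],[0,0,0.12,0,0]]}' 40
python3 - <<'E'
from h import *
for i in range(2):
    s=ctrl.get_state(); print(s['time'],s['position'],s['ft_force'])
E
```

```text
time: 4.95
position: [0.4989, 0.3331, 0.006]
tool_rot: [-0.3, 3.125, 0.005]
ft_force: [-0.5, 4.1, 5.8]
grip_width: 0.27
grip_force: 40.0
4.95 [0.49885874 0.33307238 0.00600673] [-0.4820932   4.11217784  5.82380119]
4.95 [0.49885874 0.33307238 0.00600673] [-0.4820932   4.11217784  5.82380119]
```

To row units: -0.12 m / 0.8 = -0.15, -0.1 m / 0.8 = -0.125.

```bash
python3 inch.py '{"steps": [[0,0,-0.0625,0,0],[0,0,-0.125,0,0],[0,0,-0.15,0,0],[0,0,-0.15,0,0]]}' 40
python3 - <<'E'
from h import *
delta([.51,.0005,.11],np.pi)
E
```

```text
time: 5.35
position: [0.5001, 0.3309, 0.1273]
tool_rot: [-0.297, 3.123, 0.003]
ft_force: [0.2, -0.7, -4.0]
grip_width: 0.269
grip_force: 40.0
delta [ 0.0526 -0.3264  0.0167] turn 0.19 dist 0.331 psi -2.952 tilt z [ 0.004  0.002 -1.   ]
```

To row units: -0.326 m / 0.8 = -0.4075, 0.0526 m / 0.8 = 0.0658, 0.19 rad / 3.1416 = 0.0605.

```bash
python3 inch.py '{"steps": [[0.0658,-0.4075,0.02,0.0605,0],[0.0658,-0.4075,0.02,0.0605,0],[0.0658,-0.4075,0.02,0.0605,0],[0.0658,-0.4075,0.02,0.0605,0],[0.0658,-0.4075,0.02,0.0605,0],[0.0658,-0.4075,0.02,0.0605,0],[0.0658,-0.4075,0.02,0.0605,0],[0.0658,-0.4075,0.02,0.0605,0],[0.0658,-0.4075,0.02,0.0605,0]]}' 40
python3 - <<'E'
from h import *
t,_=snap('top'); im,s=snap('wrist','w3.png'); c=cam('wrist',s)
for q in blob(im,'brass',(100,0,420,240),200)[0]: print(cv2.boundingRect(q),bar(c,q,.11+.008))
sc,_=snap('scene','s3.png')
delta([.51,.0005,.044],np.pi)
E
```

```text
time: 6.25
position: [0.506, -0.0003, 0.1059]
tool_rot: [-0.004, -3.137, 0.001]
ft_force: [-0.1, 1.8, -4.9]
grip_width: 0.268
grip_force: 40.0
(227, 86, 54, 154) (array([ 0.46630933, -0.00059228]), np.float32(0.0014053129), 70.32278442382812, 23.48061180114746)
delta [-0.0028 -0.0017  0.0633] turn 0.003 dist 0.063 psi -3.139 tilt z [-0.002 -0.    -1.   ]
```

View pics/s3.png

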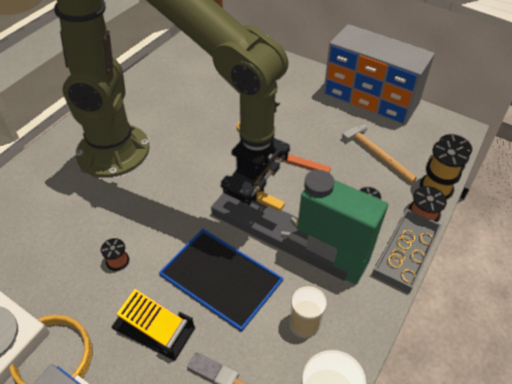

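The scene view shows the brass bar held level in the gripper over the feed bed at (268,200). Lowering it now.

To row units: 0.06 m / 0.8 = 0.075, 0.055 m / 0.8 = 0.0688.

```bash
python3 inch.py '{"steps": [[0,0.0006,0.05,0,0],[0,0.0006,0.0688,0,0],[0,0.0006,0.075,0,0],[0,0.0006,0.075,0,0],[0,0.0006,0.075,0,0]]}' 40;  python3 inch.py '{"steps": [[0,0,0.0025,0,0],[0,0,0.0025,0,0]]}'; python3 inch.py '{"steps": [[0,0,0.0025,0,0],[0,0,0.0025,0,0]]}';python3 inch.py '{"steps": [[0,0,0.0025,0,0],[0,0,0.0025,0,0]]}'
```

```text
time: 6.9
position: [0.5092, 0.0019, 0.0494]
tool_rot: [-0.002, 3.14, 0.0]
ft_force: [0.3, -0.8, -3.5]
grip_width: 0.271
grip_force: 40.0
time: 7.1
position: [0.5089, 0.0015, 0.0473]
tool_rot: [-0.001, 3.14, 0.001]
ft_force: [-0.8, 0.2, -3.6]
grip_width: 0.27
grip_force: 40.0
time: 7.3
position: [0.5083, 0.0013, 0.0446]
tool_rot: [-0.0, 3.141, 0.0]
ft_force: [-0.7, 0.2, -4.5]
grip_width: 0.269
grip_force: 40.0
time: 7.5
position: [0.5081, 0.0013, 0.0423]
tool_rot: [0.0, -3.141, -0.0]
ft_force: [-0.6, -0.3, -4.6]
grip_width: 0.27
grip_force: 40.0
```

To row units: 0.001 m / 0.8 = 0.0013.

```bash
python3 inch.py '{"steps": [[0,0,0.0013,0,0],[0,0,0.0013,0,0]]}'; python3 inch.py '{"steps": [[0,0,0.0013,0,0],[0,0,0.0013,0,0]]}';python3 inch.py '{"steps": [[0,0,0.0013,0,0],[0,0,0.0013,0,0]]}'
```

```text
time: 7.7
position: [0.5082, 0.0013, 0.0414]
tool_rot: [0.0, -3.141, -0.0]
ft_force: [0.9, -0.5, -3.7]
grip_width: 0.268
grip_force: 40.0
time: 7.9
position: [0.5084, 0.0013, 0.041]
tool_rot: [-0.0, 3.142, 0.0]
ft_force: [-2.0, -0.2, 0.6]
grip_width: 0.27
grip_force: 40.0
time: 8.1
position: [0.5084, 0.0013, 0.041]
tool_rot: [0.0, -3.141, -0.001]
ft_force: [-5.9, -0.6, 9.0]
grip_width: 0.27
grip_force: 40.0
```

To row units: -0.03 m / 0.8 = -0.0375, -0.001 m / 0.8 = -0.0013.

```bash
python3 inch.py '{"steps": [[0,-0.0013,-0.0019,0,0],[-0.0188,-0.0013,-0.0019,0,0],[-0.0375,-0.0013,-0.0019,0,0],[-0.0375,-0.0013,-0.0019,0,0]]}'; python3 inch.py '{"steps": [[-0.01,0,0,0,0],[-0.02,0,0,0,0],[-0.03,0,0,0,0],[-0.0375,0,0,0,0],[-0.0375,0,0,0,0]]}'
```

```text
time: 8.5
position: [0.5403, 0.0003, 0.0412]
tool_rot: [-0.001, 3.139, -0.001]
ft_force: [-0.1, -0.0, -4.8]
grip_width: 0.273
grip_force: 40.0
time: 9.0
position: [0.5694, 0.0003, 0.0411]
tool_rot: [-0.0, 3.14, -0.0]
ft_force: [-0.5, 0.1, -0.3]
grip_width: 0.268
grip_force: 40.0
```

To row units: 0.057 m / 0.8 = 0.0713, 0.03 m / 0.8 = 0.0375.

```bash
python3 inch.py '{"steps": [[0,0,0,0,0.5],[0,0,0,0,0.5],[0,0,0,0,0.5],[0,0,0,0,0.5],[0.0375,0,0,0,0.5],[0.0713,0,0,0,0.5],[0.0713,0,0,0,0.5],[0.0713,0,0,0,0.5],[0.0713,0,0,0,0],[0.0713,0,0,0,0],[0.0713,0,0,0,0],[0.0713,0,0,0,0],[0.0713,0,0,0,0],[0.0713,0,0,0,0]]}' 40; python3 inch.py '{"steps": [[-0.0125,0,0,0,0],[-0.025,0,0,0,0],[-0.025,0,0,0,0]]}'; python3 inch.py '{"steps": [[-0.0038,0,0,0,0],[-0.0075,0,0,0,0],[-0.0075,0,0,0,0]]}'
```

```text
time: 10.4
position: [0.5118, 0.0002, 0.0411]
tool_rot: [-0.0, 3.141, -0.0]
ft_force: [1.0, -0.2, -2.0]
grip_width: 0.27
grip_force: 40.0
time: 10.7
position: [0.531, 0.0003, 0.041]
tool_rot: [0.0, -3.14, -0.0]
ft_force: [-1.9, -0.1, 3.8]
grip_width: 0.268
grip_force: 40.0
time: 11.0
position: [0.5343, 0.0003, 0.041]
tool_rot: [0.0, -3.135, -0.001]
ft_force: [-9.4, -0.1, 9.9]
grip_width: 0.266
grip_force: 40.0
```

```bash
cat >> h.py <<'E'
def rear(n,z=.049):
    im,s=snap('wrist'); c=cam('wrist',s)
    for q in blob(im,n,(100,0,420,245),150)[0]:
        P=plane(c,q.reshape(-1,2),z); print(cv2.boundingRect(q),'rear x',P[:,0].min().round(4),bar(c,q,z),'F',s['ft_force'].round(1),'p',s['position'].round(4))
    return im
E
python3 - <<'E'
from h import *
im=rear('brass'); cv2.imwrite('pics/w4.png',cv2.cvtColor(im,cv2.COLOR_RGB2BGR))
E
```

```text
(229, 204, 50, 41) rear x 0.5129 (array([ 0.52321381, -0.00143193]), np.float32(1.5718248), 23.859241485595703, 20.586223602294922) F [-9.4 -0.1  9.9] p [5.343e-01 3.000e-04 4.100e-02]
```

View pics/w4.png

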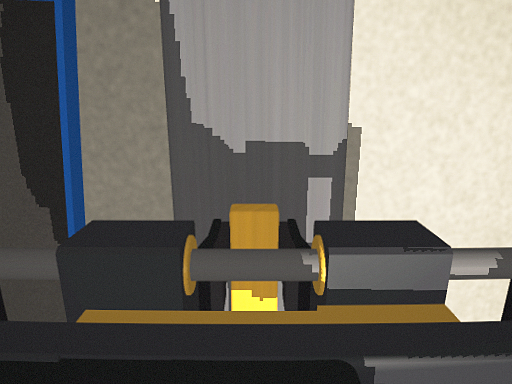

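The rear end of the brass bar shows at (254,204). The 10 N upward force says I was pressing the bar down onto the bed, which adds friction. I'll take that load off and then push on.

To row units: -0.002 m / 0.8 = -0.0025.

```bash
python3 inch.py '{"steps": [[0,0,-0.0025,0,0],[0,0,-0.0025,0,0],[0,0,-0.0025,0,0]]}';  python3 inch.py '{"steps": [[-0.0038,0,0,0,0],[-0.0075,0,0,0,0],[-0.0075,0,0,0,0]]}'; python3 inch.py '{"steps": [[-0.0038,0,0,0,0],[-0.0075,0,0,0,0],[-0.0075,0,0,0,0]]}'
```

```text
time: 11.35
position: [0.5369, 0.0003, 0.0425]
tool_rot: [0.0, -3.141, 0.0]
ft_force: [0.2, 0.7, -2.9]
grip_width: 0.263
grip_force: 40.0
time: 11.65
position: [0.5441, 0.0003, 0.043]
tool_rot: [-0.0, 3.141, -0.0]
ft_force: [1.1, 0.2, -4.1]
grip_width: 0.268
grip_force: 40.0
time: 11.95
position: [0.55, 0.0003, 0.0431]
tool_rot: [-0.0, 3.141, -0.0]
ft_force: [0.5, 0.2, -4.6]
grip_width: 0.263
grip_force: 40.0
```

To row units: -0.003 m / 0.8 = -0.0038, 0.001 m / 0.8 = 0.0013.

```bash
for i in 1; do python3 inch.py '{"steps": [[0,0,0.0013,0,0],[-0.0038,0,0.0013,0,0],[-0.0038,0,0.0013,0,0]]}'; done; python3 inch.py '{"steps": [[-0.0038,0,0,0,0],[-0.0038,0,0,0,0]]}'; python3 inch.py '{"steps": [[-0.0038,0,0,0,0],[-0.0038,0,0,0,0]]}'
```

```text
time: 12.25
position: [0.5526, 0.0004, 0.0421]
tool_rot: [-0.0, 3.141, 0.0]
ft_force: [0.6, -0.2, -3.4]
grip_width: 0.27
grip_force: 40.0
time: 12.45
position: [0.5558, 0.0004, 0.0422]
tool_rot: [-0.0, 3.141, 0.0]
ft_force: [0.6, -0.1, -3.3]
grip_width: 0.268
grip_force: 40.0
time: 12.65
position: [0.5586, 0.0003, 0.0421]
tool_rot: [-0.0, 3.141, -0.0]
ft_force: [0.0, 0.2, -3.0]
grip_width: 0.269
grip_force: 40.0
```

To row units: -0.003 m / 0.8 = -0.0038.

```bash
python3 inch.py '{"steps": [[-0.0038,0,0,0,0],[-0.0038,0,0,0,0]]}'; python3 inch.py '{"steps": [[-0.0038,0,0,0,0],[-0.0038,0,0,0,0]]}'
```

```text
time: 12.85
position: [0.5614, 0.0003, 0.042]
tool_rot: [0.0, -3.141, 0.0]
ft_force: [-0.5, -0.2, -2.7]
grip_width: 0.27
grip_force: 40.0
time: 13.05
position: [0.5638, 0.0003, 0.0417]
tool_rot: [0.0, -3.14, 0.0]
ft_force: [-3.5, -0.3, -2.1]
grip_width: 0.271
grip_force: 40.0
```

To row units: -0.002 m / 0.8 = -0.0025.

```bash
python3 inch.py '{"steps": [[-0.0025,0,0,0,0],[-0.0025,0,0,0,0]]}'; python3 inch.py '{"steps": [[-0.0025,0,0,0,0],[-0.0025,0,0,0,0]]}';  python3 inch.py '{"steps": [[-0.0025,0,0,0,0],[-0.0025,0,0,0,0]]}'
```

```text
time: 13.25
position: [0.5639, 0.0002, 0.0411]
tool_rot: [0.0, -3.136, 0.0]
ft_force: [-6.3, 0.2, -0.2]
grip_width: 0.269
grip_force: 40.0
time: 13.45
position: [0.5639, 0.0002, 0.0411]
tool_rot: [0.0, -3.132, -0.0]
ft_force: [-12.3, -0.4, 3.2]
grip_width: 0.266
grip_force: 40.0
time: 13.65
position: [0.564, 0.0002, 0.0411]
tool_rot: [0.0, -3.128, -0.001]
ft_force: [-17.0, 0.4, 9.1]
grip_width: 0.272
grip_force: 40.0
```

Solid stop: position held at 0.564 while the push rose to 17 N. I'll ease off, open, then lift and check.

To row units: -0.15 m / 0.8 = -0.1875, -0.1 m / 0.8 = -0.125.

```bash
python3 inch.py '{"steps": [[0.005,0,-0.0013,0,0],[0.005,0,-0.0013,0,0],[0.005,0,-0.0013,0,0.5],[0.005,0,-0.0013,0,0.5],[0.005,0,-0.0013,0,0.5],[0.005,0,-0.0013,0,0.5],[0.005,0,-0.0625,0,0.5],[0.0375,0,-0.125,0,0.5],[0.0625,0,-0.1875,0,0.5],[0.0625,0,-0.1875,0,0.5],[0.0625,0,-0.1875,0,0.5]]}' 40
python3 - <<'E'
from h import *
im=rear('brass'); cv2.imwrite('pics/w5.png',cv2.cvtColor(im,cv2.COLOR_RGB2BGR))
delta([.431,-.385,.20],np.pi)
delta([.431,-.385,.10],np.pi+.1)
E
```

```text
time: 14.75
position: [0.5218, 0.0005, 0.1947]
tool_rot: [-0.001, 3.136, 0.003]
ft_force: [-0.1, 0.2, -0.4]
grip_width: 0.502
grip_force: 0.0
(241, 196, 26, 49) rear x 0.5416 (array([ 0.56618719, -0.00131548]), np.float32(3.1328442), 49.27943420410156, 23.91199493408203) F [-0.1  0.2 -0.4] p [5.218e-01 5.000e-04 1.947e-01]
delta [ 0.09   -0.3855 -0.008 ] turn 0.0 dist 0.396 psi -3.141 tilt z [ 0.002  0.001 -1.   ]
delta [ 0.0903 -0.3855  0.092 ] turn -0.1 dist 0.407 psi -3.141 tilt z [ 0.002  0.001 -1.   ]
```

To row units: -0.385 m / 0.8 = -0.4813, 0.1 m / 0.8 = 0.125, -0.1 rad / 3.1416 = -0.0318.

```bash
python3 inch.py '{"steps": [[0.1125,-0.4813,0,-0.0318,0],[0.1125,-0.4813,0,-0.0318,0],[0.1125,-0.4813,0,-0.0318,0],[0.1125,-0.4813,0,-0.0318,0],[0.1125,-0.4813,0,-0.0318,0],[0.1125,-0.4813,0,-0.0318,0],[0.1125,-0.4813,0,-0.0318,0],[0.1125,-0.4813,0,-0.0318,0],[0.1125,-0.4813,0,-0.0318,0],[0.1125,-0.4813,0,-0.0318,0],[0.1125,-0.4813,0.0625,-0.0318,0],[0.1125,-0.4813,0.1125,-0.0318,0],[0.1125,-0.4813,0.125,-0.0318,0],[0.1125,-0.4813,0.125,-0.0318,0]]}' 40
python3 - <<'E'
from h import *
im,s=snap('wrist','w6.png')
E
```

```text
time: 16.2
position: [0.43, -0.3825, 0.09]
tool_rot: [0.16, -3.134, -0.004]
ft_force: [0.4, 0.1, 0.9]
grip_width: 0.004
grip_force: 0.0
```

View pics/w6.png

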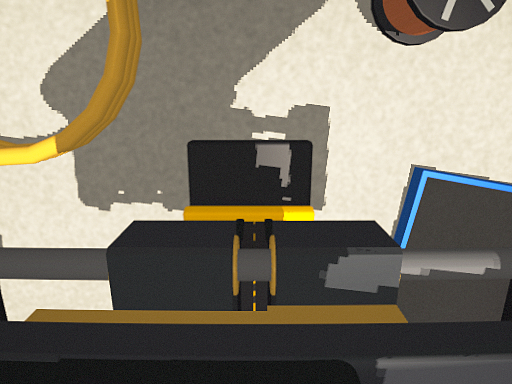

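The pedal's near edge is at row 213, columns 184–313, centred under the fingers. Pushing down.

Careful with the scale: shifts go in shares of 0.8 m and turns go in shares of pi rad. That gives: 0.02 m / 0.8 = 0.025, 0.012 m / 0.8 = 0.015.

```bash
python3 inch.py '{"steps": [[0,0,0.015,0,0],[0,0,0.025,0,0],[0,0,0.025,0,0]]}'; python3 inch.py '{"steps": [[0,0,0.01,0,0],[0,0,0.02,0,0],[0,0,0.02,0,0]]}';python3 inch.py '{"steps": [[0,0,0.005,0,0],[0,0,0.0088,0,0],[0,0,0.0088,0,0]]}'
```

```text
time: 16.55
position: [0.4311, -0.3862, 0.0733]
tool_rot: [-0.157, 3.135, -0.004]
ft_force: [-0.9, 0.3, 6.8]
grip_width: 0.008
grip_force: 3.3
time: 16.85
position: [0.4298, -0.3869, 0.0575]
tool_rot: [-0.156, 3.137, -0.004]
ft_force: [-3.8, -1.2, 10.0]
grip_width: 0.006
grip_force: 4.5
time: 17.15
position: [0.4289, -0.387, 0.0509]
tool_rot: [0.155, -3.137, 0.003]
ft_force: [-6.5, 0.0, 11.1]
grip_width: 0.006
grip_force: 5.1
```

To row units: 0.003 m / 0.8 = 0.0038.

```bash
python3 inch.py '{"steps": [[0,0,0.0038,0,0],[0,0,0.0038,0,0]]}';python3 inch.py '{"steps": [[0,0,0.0025,0,0],[0,0,0.0025,0,0]]}';python3 inch.py '{"steps": [[0,0,0.0025,0,0],[0,0,0.0025,0,0]]}';python3 inch.py '{"steps": [[0,0,0.0013,0,0],[0,0,0.0013,0,0]]}'
```

```text
time: 17.35
position: [0.4286, -0.3871, 0.0479]
tool_rot: [0.155, -3.137, 0.003]
ft_force: [-6.5, 0.7, 11.0]
grip_width: 0.005
grip_force: 5.4
time: 17.55
position: [0.4286, -0.3872, 0.0473]
tool_rot: [0.154, -3.137, 0.002]
ft_force: [-9.8, 1.6, 18.9]
grip_width: 0.006
grip_force: 9.2
time: 17.75
position: [0.4286, -0.3872, 0.0469]
tool_rot: [0.154, -3.137, -0.0]
ft_force: [-12.5, 5.3, 30.9]
grip_width: -0.002
grip_force: 15.0
time: 17.95
position: [0.4286, -0.3873, 0.0467]
tool_rot: [0.154, -3.138, -0.001]
ft_force: [-13.8, 6.4, 37.2]
grip_width: 0.004
grip_force: 17.9
```

At the stop: 0.047 m, with the force rising steeply. Holding for a second, then lifting.

To row units: -0.001 m / 0.8 = -0.0013.

```bash
python3 inch.py '{"steps": [[0,0,-0.0013,0,0],[0,0,-0.0013,0,0],[0,0,-0.0013,0,0],[0,0,-0.0013,0,0],[0,0,-0.0013,0,0],[0,0,-0.0013,0,0],[0,0,-0.0013,0,0],[0,0,-0.0013,0,0],[0,0,-0.0013,0,0],[0,0,-0.0013,0,0]]}'; python3 inch.py '{"steps": [[0,0,-0.0125,0,0],[0,0,-0.025,0,0],[0,0,-0.0375,0,0],[0,0,-0.075,0,0],[0,0,-0.1375,0,0],[0,0,-0.1875,0,0],[0,0,-0.1875,0,0]]}'
python3 - <<'E'
from h import *
delta([.535,.0005,.20],np.pi)
delta([.55,.0005,.10],np.pi)
t,_=snap('top','t4.png'); a,_=blob(t,'copper',(140,150,200,260),30); print([bar(cam('top'),q,.014) for q in a])
a,_=blob(t,'brass',(230,150,280,250),30); print([bar(cam('top'),q,.049) for q in a])
E
```

```text
time: 18.95
position: [0.4286, -0.3872, 0.0469]
tool_rot: [0.154, -3.138, 0.0]
ft_force: [-12.7, 4.2, 31.3]
grip_width: 0.005
grip_force: 15.0
time: 19.65
position: [0.4334, -0.3876, 0.199]
tool_rot: [-0.157, 3.127, -0.01]
ft_force: [-0.4, -0.8, -0.1]
grip_width: 0.002
grip_force: 0.0
delta [-0.1399  0.376  -0.0022] turn 0.1 dist 0.401 psi -3.041 tilt z [ 0.011 -0.006 -1.   ]
delta [-0.1538  0.3752  0.0979] turn 0.1 dist 0.417 psi -3.041 tilt z [ 0.011 -0.006 -1.   ]
[(array([0.50484558, 0.25038878]), np.float32(0.15537031), 173.6485137939453, 23.934268951416016)]
[(array([0.59725842, 0.00470837]), np.float32(3.1037579), 107.78141021728516, 73.3366928100586)]
```

To row units: 0.376 m / 0.8 = 0.47, -0.14 m / 0.8 = -0.175, 0.1 rad / 3.1416 = 0.0318.

```bash
python3 inch.py '{"steps": [[-0.175,0.47,0,0.0318,0.5],[-0.175,0.47,0,0.0318,0.5],[-0.175,0.47,0,0.0318,0.5],[-0.175,0.47,0,0.0318,0.5],[-0.175,0.47,0,0.0318,0.5],[-0.175,0.47,0,0.0318,0.5],[-0.175,0.47,0,0.0318,0.5],[-0.175,0.47,0,0.0318,0.5],[-0.175,0.47,0,0.0318,0.5],[-0.175,0.47,0,0.0318,0.5],[-0.175,0.47,0,0.0318,0.5]]}' 40
python3 - <<'E'
from h import *
delta([.564,.0003,.042],np.pi); im=rear('brass')
E
```

```text
time: 20.8
position: [0.5315, 0.0019, 0.1913]
tool_rot: [-0.002, -3.14, 0.001]
ft_force: [0.8, -0.8, 0.4]
grip_width: 0.5
grip_force: 0.0
delta [-0.0327 -0.0014  0.1493] turn -0.002 dist 0.153 psi 3.14 tilt z [-0.001 -0.001 -1.   ]
(240, 189, 26, 56) rear x 0.5425 (array([ 0.57006348, -0.00128919]), np.float32(3.1415374), 55.140106201171875, 24.18915557861328) F [ 0.8 -0.8  0.4] p [0.5315 0.0019 0.1913]
```

To row units: 0.148 m / 0.8 = 0.185, 0.14 m / 0.8 = 0.175.

```bash
python3 inch.py '{"steps": [[-0.0375,-0.0019,0.0625,0,0.5],[-0.04,-0.0019,0.125,0,0.5],[-0.04,-0.0019,0.175,0,0.5],[-0.04,-0.0019,0.185,0,0.5],[-0.04,-0.0019,0.185,0,0.5],[-0.04,-0.0019,0.185,0,0],[-0.04,-0.0019,0.185,0,0],[-0.04,-0.0019,0.185,0,0],[-0.04,-0.0019,0.185,0,0],[-0.04,-0.0019,0.185,0,0],[-0.04,-0.0019,0.185,0,0]]}' 50
python3 inch.py '{"steps": [[0.0063,0,-0.0013,0,0],[0.0188,0,-0.0013,0,0],[0.0438,0,-0.0013,0,0],[0.075,0,-0.0013,0,0],[0.1063,0,-0.0013,0,0],[0.1375,0,-0.0013,0,0],[0.1375,0,-0.0013,0,0],[0.1375,0,-0.0013,0,0]]}'
```

```text
time: 21.95
position: [0.5656, 0.0014, 0.0462]
tool_rot: [0.0, 3.138, 0.0]
ft_force: [-1.4, -1.8, 7.1]
grip_width: 0.258
grip_force: 50.0
time: 22.75
position: [0.4517, 0.0025, 0.046]
tool_rot: [0.002, -3.139, -0.003]
ft_force: [-6.2, 0.4, 13.0]
grip_width: 0.257
grip_force: 50.0
```

Run:
```python
from h import *
im=rear('brass',.049); s=ctrl.get_state();print(s['position'],s['grip_width'])
sc,_=snap('scene'); a=sc[120:270,190:330]; b=im[60:300,130:380]
o=np.hstack([cv2.resize(a,(420,450)),cv2.resize(b,(370,450))]); cv2.imwrite('pics/m7.png',cv2.cvtColor(o,cv2.COLOR_RGB2BGR))
```

```text
(230, 197, 49, 48) rear x 0.4283 (array([0.44071545, 0.00089586]), np.float32(0.0012746562), 24.859107971191406, 23.946041107177734) F [-6.2  0.4 13. ] p [0.4517 0.0025 0.046 ]
[0.45173395 0.00249612 0.04603147] 0.2583979371097152
```

View pics/m7.png

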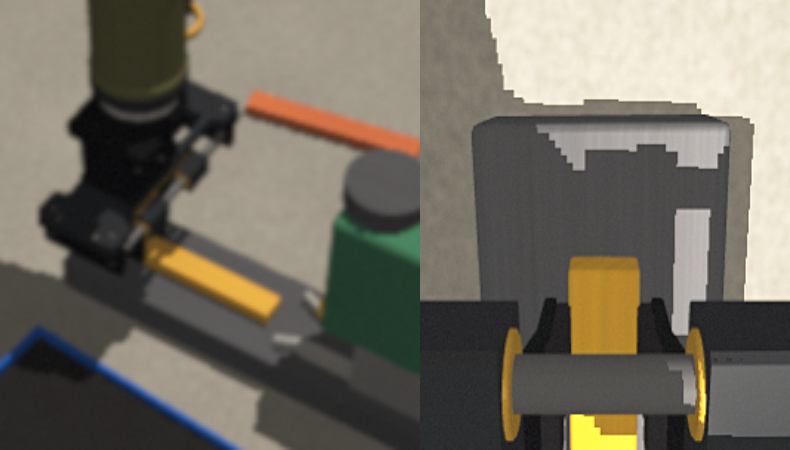

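The bar is flat on the bed and clear of the rails, with its rear end at x≈0.43. Now I'll regrip it at its centre.

To row units: -0.055 m / 0.8 = -0.0688, -0.03 m / 0.8 = -0.0375.

```bash
python3 inch.py '{"steps": [[0,-0.0025,0,0,0.5],[0,-0.0025,0,0,0.5],[0,-0.0025,0,0,0.5],[0,-0.0025,0,0,0.5],[-0.0375,-0.0025,0,0,0.5],[-0.0688,-0.0025,0,0,0.5],[-0.0688,-0.0025,0,0,0.5],[-0.0688,-0.0025,0,0,0.5]]}'
```

```text
time: 23.65
position: [0.5085, -0.0004, 0.0445]
tool_rot: [0.0, -3.14, 0.001]
ft_force: [-0.1, -0.2, -0.2]
grip_width: 0.499
grip_force: 0.0
```

To row units: -0.08 m / 0.8 = -0.1, -0.04 m / 0.8 = -0.05.

```bash
python3 inch.py '{"steps": [[0.0038,0,0.0038,0,0.5],[0.0038,0,0.0038,0,0.5],[0.0038,0,0.0038,0,0],[0.0038,0,0.0038,0,0],[0.0038,0,0.0038,0,0],[0.0038,0,0.0038,0,0],[0.0038,0,0.0038,0,0],[0.0038,0,-0.05,0,0],[0.0038,0,-0.1,0,0],[0.0038,0,-0.1,0,0],[0.0038,0,-0.1,0,0]]}' 40
python3 - <<'E'
from h import *
im=rear('brass',.127)
delta([.528,-.154,.08],np.pi-.068)
E
```

```text
time: 24.75
position: [0.506, -0.0003, 0.125]
tool_rot: [-0.0, 3.141, 0.0]
ft_force: [-0.3, 0.0, -4.5]
grip_width: 0.27
grip_force: 40.0
(227, 89, 54, 156) rear x 0.4316 (array([ 0.46970956, -0.00205098]), np.float32(0.00051562133), 76.216796875, 24.74306297302246) F [-0.3  0.  -4.5] p [ 5.06e-01 -3.00e-04  1.25e-01]
delta [-0.0233 -0.1537  0.0437] turn 0.068 dist 0.161 psi -3.141 tilt z [-0.002 -0.    -1.   ]
```

To row units: -0.154 m / 0.8 = -0.1925, 0.108 m / 0.8 = 0.135, 0.068 rad / 3.1416 = 0.0216.

```bash
python3 inch.py '{"steps": [[-0.0288,-0.1925,0,0.0216,0],[-0.0288,-0.1925,0,0.0216,0],[-0.0288,-0.1925,0,0.0216,0],[-0.0288,-0.1925,0,0.0216,0],[-0.0288,-0.1925,0.0625,0.0216,0],[-0.0288,-0.1925,0.1125,0.0216,0],[-0.0288,-0.1925,0.135,0.0216,0],[-0.0288,-0.1925,0.135,0.0216,0],[-0.0288,-0.1925,0.135,0.0216,0]]}' 40
python3 inch.py '{"steps": [[0,0,0.0038,0,0],[0,0,0.0038,0,0],[0,0,0.0038,0,0]]}'; python3 inch.py '{"steps": [[0,0,0.0025,0,0],[0,0,0.0025,0,0],[0,0,0.0025,0,0]]}'
```

```text
time: 25.7
position: [0.5277, -0.154, 0.0155]
tool_rot: [-0.107, -3.136, 0.001]
ft_force: [-0.5, 0.4, -3.9]
grip_width: 0.27
grip_force: 40.0
time: 26.0
position: [0.5294, -0.154, 0.0145]
tool_rot: [0.106, 3.139, 0.0]
ft_force: [0.9, 0.8, -3.2]
grip_width: 0.273
grip_force: 40.0
time: 26.3
position: [0.5291, -0.154, 0.0121]
tool_rot: [0.106, 3.14, 0.0]
ft_force: [-0.2, 0.7, -3.3]
grip_width: 0.272
grip_force: 40.0
```

To row units: 0.0015 m / 0.8 = 0.0019.

```bash
python3 inch.py '{"steps": [[0,0,0.0019,0,0],[0,0,0.0019,0,0],[0,0,0.0019,0,0]]}'; python3 inch.py '{"steps": [[0,0,0.0019,0,0],[0,0,0.0019,0,0],[0,0,0.0019,0,0]]}'; python3 inch.py '{"steps": [[0,0,0,0,0.45],[0,0,0,0,0.45],[0,0,0,0,0.45],[0,0,0,0,0.45],[0,0,-0.05,0,0.45],[0,0,-0.1125,0,0.45],[0,0,-0.175,0,0.45],[0,0,-0.2375,0,0.45],[0,0,-0.2375,0,0.45]]}'
python3 - <<'E'
from h import *
t,_=snap('top'); ct=cam('top')
a,_=blob(t,'copper',(130,140,210,270),30); print([bar(ct,q,.014) for q in a])
delta([.504,.250,.10],np.pi+.157)
E
```

```text
time: 26.6
position: [0.5291, -0.154, 0.0105]
tool_rot: [-0.106, -3.14, -0.0]
ft_force: [-0.2, 0.2, -4.4]
grip_width: 0.266
grip_force: 40.0
time: 26.9
position: [0.5293, -0.1541, 0.0099]
tool_rot: [0.107, 3.14, 0.001]
ft_force: [-2.9, 0.1, 6.5]
grip_width: 0.266
grip_force: 40.0
time: 27.8
position: [0.5335, -0.1556, 0.2066]
tool_rot: [0.106, 3.126, -0.001]
ft_force: [-0.1, 0.0, -0.4]
grip_width: 0.447
grip_force: 0.0
[(array([0.50475671, 0.25037546]), np.float32(0.15700993), 173.82081604003906, 24.033531188964844)]
delta [0.0558 0.402  0.1026] turn -0.225 dist 0.419 psi 3.074 tilt z [ 0.008 -0.    -1.   ]
```

To row units: 0.402 m / 0.8 = 0.5025, 0.1 m / 0.8 = 0.125, -0.225 rad / 3.1416 = -0.0716.

```bash
python3 inch.py '{"steps": [[0.07,0.5025,0,-0.0716,0.55],[0.07,0.5025,0,-0.0716,0.55],[0.07,0.5025,0,-0.0716,0.55],[0.07,0.5025,0,-0.0716,0.55],[0.07,0.5025,0,-0.0716,0.55],[0.07,0.5025,0,-0.0716,0.55],[0.07,0.5025,0,-0.0716,0.55],[0.07,0.5025,0,-0.0716,0.55],[0.07,0.5025,0,-0.0716,0.55],[0.07,0.5025,0.0625,-0.0716,0.55],[0.07,0.5025,0.125,-0.0716,0.55],[0.07,0.5025,0.125,-0.0716,0.55],[0.07,0.5025,0.125,-0.0716,0.55]]}' 40
python3 - <<'E'
from h import *
im=rear('copper',.014)
delta([.5045,.2497,.006],np.pi+.157)
E
```

```text
time: 29.15
position: [0.4998, 0.2499, 0.0983]
tool_rot: [0.246, -3.129, 0.003]
ft_force: [0.4, -0.5, 1.7]
grip_width: 0.55
grip_force: 0.0
(237, 83, 35, 162) rear x 0.4188 (array([0.4797103 , 0.24496587]), np.float32(0.15573801), 121.09075164794922, 24.106361389160156) F [ 0.4 -0.5  1.7] p [0.4998 0.2499 0.0983]
delta [-0.0028 -0.0015  0.0943] turn -0.0 dist 0.094 psi -2.985 tilt z [ 0.001  0.    -1.   ]
```

To row units: 0.094 m / 0.8 = 0.1175, -0.003 m / 0.8 = -0.0038.

```bash
python3 inch.py '{"steps": [[-0.0038,-0.0013,0.0625,0,0.55],[-0.0038,-0.0013,0.1063,0,0.55],[-0.0038,-0.0013,0.1175,0,0.55],[-0.0038,-0.0013,0.1175,0,0.55],[-0.0038,-0.0013,0.1175,0,0],[-0.0038,-0.0013,0.1175,0,0],[-0.0038,-0.0013,0.1175,0,0],[-0.0038,-0.0013,0.1175,0,0],[-0.0038,-0.0013,0.1175,0,0],[-0.0038,-0.0013,0.1175,0,0]]}' 40;  python3 inch.py '{"steps": [[0,0,-0.0625,0,0],[0,0,-0.125,0,0],[0,0,-0.15,0,0],[0,0,-0.15,0,0],[0,0,-0.15,0,0]]}'
python3 - <<'E'
from h import *
delta([.495,.0005,.11],np.pi)
E
```

```text
time: 30.2
position: [0.5043, 0.2506, 0.0063]
tool_rot: [-0.247, 3.13, 0.001]
ft_force: [-1.1, -0.7, 6.0]
grip_width: 0.27
grip_force: 40.0
time: 30.7
position: [0.5022, 0.2497, 0.1232]
tool_rot: [0.247, -3.129, 0.002]
ft_force: [-0.7, -0.0, -6.2]
grip_width: 0.267
grip_force: 40.0
delta [ 0.0461 -0.245   0.0136] turn 0.157 dist 0.25 psi -2.984 tilt z [-0.003 -0.001 -1.   ]
```

To row units: -0.245 m / 0.8 = -0.3063, 0.074 m / 0.8 = 0.0925, 0.157 rad / 3.1416 = 0.05.

```bash
python3 inch.py '{"steps": [[0.0575,-0.3063,0,0.05,0],[0.0575,-0.3063,0,0.05,0],[0.0575,-0.3063,0,0.05,0],[0.0575,-0.3063,0,0.05,0],[0.0575,-0.3063,0,0.05,0],[0.0575,-0.3063,0,0.05,0],[0.0575,-0.3063,0,0.05,0],[0.0575,-0.3063,0,0.05,0],[0.0575,-0.3063,0.05,0.05,0],[0.0575,-0.3063,0.09,0.05,0],[0.0575,-0.3063,0.0925,0.05,0],[0.0575,-0.3063,0.0925,0.05,0],[0.0575,-0.3063,0.0925,0.05,0]]}' 40
python3 - <<'E'
from h import *
im=rear('copper',.06)
delta([.495,.0005,.0425],np.pi)
E
```

```text
time: 32.0
position: [0.498, 0.0018, 0.0525]
tool_rot: [-0.002, 3.139, 0.001]
ft_force: [0.3, 0.3, -4.5]
grip_width: 0.267
grip_force: 40.0
(227, 62, 55, 183) rear x 0.4124 (array([4.54884888e-01, 1.11611366e-04]), np.float32(0.002158642), 84.8810043334961, 24.066423416137695) F [ 0.3  0.3 -4.5] p [0.498  0.0018 0.0525]
delta [ 0.0033 -0.0012  0.0103] turn 0.001 dist 0.011 psi -3.14 tilt z [ 0.003  0.001 -1.   ]
```

To row units: 0.009 m / 0.8 = 0.0113, 0.005 m / 0.8 = 0.0063.

```bash
python3 inch.py '{"steps": [[0.0038,-0.0013,0.0063,0,0],[0.0038,-0.0013,0.0113,0,0],[0.0038,-0.0013,0.0113,0,0]]}'; python3 inch.py '{"steps": [[0,0,0.0019,0,0],[0,0,0.0019,0,0]]}'; python3 inch.py '{"steps": [[0,0,0.0019,0,0],[0,0,0.0019,0,0]]}'
```

```text
time: 32.35
position: [0.493, 0.0, 0.0418]
tool_rot: [0.0, -3.141, -0.0]
ft_force: [0.2, 0.0, -5.5]
grip_width: 0.264
grip_force: 40.0
time: 32.55
position: [0.4935, 0.0001, 0.0412]
tool_rot: [0.0, -3.141, -0.001]
ft_force: [-3.8, -0.3, 3.0]
grip_width: 0.266
grip_force: 40.0
time: 32.75
position: [0.4936, 0.0001, 0.0412]
tool_rot: [-0.0, -3.141, -0.002]
ft_force: [-8.2, -0.4, 16.0]
grip_width: 0.27
grip_force: 40.0
```

To row units: -0.035 m / 0.8 = -0.0438, -0.025 m / 0.8 = -0.0313.

```bash
python3 inch.py '{"steps": [[0,0,-0.0029,0,0],[-0.0125,0,-0.0029,0,0],[-0.0313,0,-0.0029,0,0],[-0.0438,0,-0.0029,0,0],[-0.0438,0,-0.0029,0,0]]}'; python3 inch.py '{"steps": [[-0.0125,0,0,0,0],[-0.025,0,0,0,0],[-0.0375,0,0,0,0],[-0.05,0,0,0,0],[-0.05,0,0,0,0]]}';python3 inch.py '{"steps": [[0,0,0,0,0.5],[0,0,0,0,0.5],[0,0,0,0,0.5],[0,0,0,0,0.5],[0.0375,0,0,0,0.5],[0.075,0,0,0,0.5],[0.075,0,0,0,0.5],[0.075,0,0,0,0.5]]}'
```

```text
time: 33.25
position: [0.5309, 0.0001, 0.0413]
tool_rot: [-0.001, 3.139, -0.001]
ft_force: [2.2, 0.1, -3.5]
grip_width: 0.27
grip_force: 40.0
time: 33.75
position: [0.5697, 0.0001, 0.0413]
tool_rot: [-0.0, 3.14, -0.0]
ft_force: [1.1, -0.2, -1.3]
grip_width: 0.269
grip_force: 40.0
time: 34.55
position: [0.5087, 0.0003, 0.0418]
tool_rot: [-0.001, 3.14, 0.001]
ft_force: [0.1, 0.2, 0.4]
grip_width: 0.5
grip_force: 0.0
```

To row units: -0.025 m / 0.8 = -0.0313, -0.02 m / 0.8 = -0.025.

```bash
python3 inch.py '{"steps": [[0,0,0,0,0],[0,0,0,0,0],[0,0,0,0,0],[0,0,0,0,0],[0,0,0,0,0],[0,0,-0.0013,0,0],[0,0,-0.0013,0,0],[-0.0125,0,-0.0013,0,0],[-0.025,0,-0.0013,0,0],[-0.0313,0,-0.0013,0,0],[-0.0313,0,-0.0013,0,0]]}' 40; python3 inch.py '{"steps": [[-0.005,0,0,0,0],[-0.005,0,0,0,0]]}'; python3 inch.py '{"steps": [[-0.0038,0,0,0,0],[-0.0038,0,0,0,0]]}'
```

```text
time: 35.65
position: [0.5349, 0.0, 0.0423]
tool_rot: [-0.0, 3.14, -0.001]
ft_force: [0.5, 0.5, -4.7]
grip_width: 0.265
grip_force: 40.0
time: 35.85
position: [0.5377, 0.0001, 0.0422]
tool_rot: [0.0, -3.142, 0.0]
ft_force: [-0.4, -0.1, -2.9]
grip_width: 0.27
grip_force: 40.0
time: 36.05
position: [0.5405, 0.0001, 0.0423]
tool_rot: [0.0, -3.141, -0.0]
ft_force: [-0.1, -1.0, -4.6]
grip_width: 0.267
grip_force: 40.0
```

To row units: -0.003 m / 0.8 = -0.0038.

```bash
python3 inch.py '{"steps": [[-0.0038,0,0,0,0],[-0.0038,0,0,0,0]]}'; python3 inch.py '{"steps": [[-0.0038,0,0,0,0],[-0.0038,0,0,0,0]]}'; python3 inch.py '{"steps": [[-0.0038,0,0,0,0],[-0.0038,0,0,0,0]]}'; python3 inch.py '{"steps": [[-0.0025,0,0,0,0],[-0.0025,0,0,0,0]]}'
```

```text
time: 36.25
position: [0.5436, 0.0001, 0.0423]
tool_rot: [0.0, -3.141, -0.0]
ft_force: [-1.1, 0.4, -4.1]
grip_width: 0.27
grip_force: 40.0
time: 36.45
position: [0.5458, 0.0, 0.042]
tool_rot: [0.0, -3.14, 0.0]
ft_force: [-3.5, -0.1, -2.7]
grip_width: 0.271
grip_force: 40.0
time: 36.65
position: [0.546, -0.0, 0.0414]
tool_rot: [0.0, -3.134, -0.0]
ft_force: [-10.0, -0.3, 0.1]
grip_width: 0.269
grip_force: 40.0
time: 36.85
position: [0.5461, 0.0, 0.0414]
tool_rot: [0.0, -3.13, -0.001]
ft_force: [-15.4, 0.8, 6.6]
grip_width: 0.27
grip_force: 40.0
```

Solid stop again, at TCP 0.546. Ease off, release, and go to the pedal.

To row units: -0.155 m / 0.8 = -0.1938, -0.1 m / 0.8 = -0.125.

```bash
python3 inch.py '{"steps": [[0.0038,0,-0.0013,0,0],[0.0038,0,-0.0013,0,0],[0.0038,0,-0.0013,0,0.5],[0.0038,0,-0.0013,0,0.5],[0.0038,0,-0.0013,0,0.5],[0.0038,0,-0.0013,0,0.5],[0.0038,0,-0.0625,0,0.5],[0.0375,0,-0.125,0,0.5],[0.0625,0,-0.1938,0,0.5],[0.0625,0,-0.1938,0,0.5],[0.0625,0,-0.1938,0,0.5]]}' 40
python3 - <<'E'
from h import *
im=rear('copper')
delta([.431,-.3855,.20],np.pi+.1)
E
```

```text
time: 37.95
position: [0.5032, 0.0003, 0.2006]
tool_rot: [-0.001, 3.135, 0.004]
ft_force: [-0.3, 0.5, -0.2]
grip_width: 0.5
grip_force: 0.0
delta [ 0.0716 -0.3858 -0.0024] turn -0.1 dist 0.392 psi -3.141 tilt z [ 0.003  0.001 -1.   ]
```

Run:
```python
from h import *
RNG['copper']=((0,90,50),(16,255,255)); im=rear('copper')
print(cv2.cvtColor(im,cv2.COLOR_RGB2HSV)[225,254])
```

```text
[ 20 144 255]
```

Run:
```python
from h import *
RNG['copper']=((0,90,50),(24,255,255)); im=rear('copper')
```

```text
(241, 192, 26, 53) rear x 0.5173 (array([ 0.5438858 , -0.00165598]), np.float32(0.001420066), 53.23134994506836, 24.49964714050293) F [-0.5 -0.5 -0.5] p [5.016e-01 3.000e-04 1.968e-01]
(100, 121, 24, 100) rear x 0.4509 (array([ 0.49917584, -0.13537148]), np.float32(3.0420148), 96.07205963134766, 22.620113372802734) F [-0.5 -0.5 -0.5] p [5.016e-01 3.000e-04 1.968e-01]
```

To row units: -0.386 m / 0.8 = -0.4825, 0.11 m / 0.8 = 0.1375, -0.1 rad / 3.1416 = -0.0318.

```bash
python3 inch.py '{"steps": [[0.09,-0.4825,0,-0.0318,0],[0.09,-0.4825,0,-0.0318,0],[0.09,-0.4825,0,-0.0318,0],[0.09,-0.4825,0,-0.0318,0],[0.09,-0.4825,0,-0.0318,0],[0.09,-0.4825,0,-0.0318,0],[0.09,-0.4825,0,-0.0318,0],[0.09,-0.4825,0,-0.0318,0],[0.09,-0.4825,0,-0.0318,0],[0.09,-0.4825,0,-0.0318,0],[0.09,-0.4825,0.0625,-0.0318,0],[0.09,-0.4825,0.1125,-0.0318,0],[0.09,-0.4825,0.1375,-0.0318,0],[0.09,-0.4825,0.1375,-0.0318,0]]}' 40; python3 inch.py '{"steps": [[0,0,0.0125,0,0],[0,0,0.025,0,0],[0,0,0.0375,0,0],[0,0,0.0475,0,0],[0,0,0.0475,0,0]]}'; python3 inch.py '{"steps": [[0,0,0.005,0,0],[0,0,0.005,0,0]]}'
```

```text
time: 39.5
position: [0.4294, -0.382, 0.0838]
tool_rot: [0.162, -3.133, -0.008]
ft_force: [0.4, 0.9, 0.9]
grip_width: 0.003
grip_force: 0.0
time: 40.0
position: [0.4284, -0.3868, 0.0506]
tool_rot: [0.157, -3.136, 0.001]
ft_force: [-6.6, 1.8, 11.3]
grip_width: 0.006
grip_force: 5.1
time: 40.2
position: [0.4285, -0.3869, 0.0476]
tool_rot: [0.157, -3.137, 0.0]
ft_force: [-6.7, 1.5, 10.8]
grip_width: 0.006
grip_force: 5.4
```

To row units: 0.003 m / 0.8 = 0.0038.

```bash
python3 inch.py '{"steps": [[0,0,0.0038,0,0],[0,0,0.0038,0,0]]}'; python3 inch.py '{"steps": [[0,0,0.0013,0,0],[0,0,0.0013,0,0],[0,0,0.0013,0,0],[0,0,0.0013,0,0],[0,0,0.0013,0,0],[0,0,0.0013,0,0],[0,0,0.0013,0,0],[0,0,0.0013,0,0],[0,0,0.0013,0,0],[0,0,0.0013,0,0]]}'
```

```text
time: 40.4
position: [0.4285, -0.3871, 0.047]
tool_rot: [0.157, -3.137, -0.002]
ft_force: [-11.4, 6.0, 28.1]
grip_width: 0.005
grip_force: 13.7
time: 41.4
position: [0.4286, -0.3871, 0.0468]
tool_rot: [-0.157, 3.138, 0.002]
ft_force: [-13.0, 8.1, 34.0]
grip_width: 0.009
grip_force: 16.7
```

To row units: -0.15 m / 0.8 = -0.1875, -0.11 m / 0.8 = -0.1375.

```bash
python3 inch.py '{"steps": [[0,0,-0.0125,0,0],[0,0,-0.025,0,0],[0,0,-0.0375,0,0],[0,0,-0.075,0,0],[0,0,-0.1375,0,0],[0,0,-0.1875,0,0],[0,0,-0.1875,0,0]]}'
python3 - <<'E'
from h import *
delta([.53,.0003,.195],np.pi)
E
```

```text
time: 42.1
position: [0.4329, -0.3886, 0.1985]
tool_rot: [-0.158, 3.127, -0.01]
ft_force: [0.3, -0.7, 0.1]
grip_width: 0.005
grip_force: 0.0
delta [-0.1358  0.3771  0.0023] turn 0.101 dist 0.401 psi -3.04 tilt z [ 0.011 -0.006 -1.   ]
```

To row units: 0.377 m / 0.8 = 0.4713, -0.136 m / 0.8 = -0.17, 0.101 rad / 3.1416 = 0.0321.

```bash
python3 inch.py '{"steps": [[-0.17,0.4713,0,0.0321,0.5],[-0.17,0.4713,0,0.0321,0.5],[-0.17,0.4713,0,0.0321,0.5],[-0.17,0.4713,0,0.0321,0.5],[-0.17,0.4713,0,0.0321,0.5],[-0.17,0.4713,0,0.0321,0.5],[-0.17,0.4713,0,0.0321,0.5],[-0.17,0.4713,0,0.0321,0.5],[-0.17,0.4713,0,0.0321,0.5],[-0.17,0.4713,0,0.0321,0.5],[-0.17,0.4713,0.1,0.0321,0.5],[-0.17,0.4713,0.125,0.0321,0.5],[-0.17,0.4713,0.125,0.0321,0.5],[-0.17,0.4713,0.125,0.0321,0.5]]}' 40
python3 - <<'E'
from h import *
RNG['copper']=((0,90,50),(24,255,255)); im=rear('copper')
delta([.546,.0,.0425],np.pi)
E
```

```text
time: 43.5
position: [0.5269, 0.0013, 0.092]
tool_rot: [-0.005, -3.141, 0.001]
ft_force: [0.8, 0.5, 1.2]
grip_width: 0.5
grip_force: 0.0
(233, 198, 38, 47) rear x 0.5175 (array([ 0.53317505, -0.00186285]), np.float32(0.010485304), 31.605945587158203, 23.698150634765625) F [0.8 0.5 1.2] p [0.5269 0.0013 0.092 ]
delta [-0.0173 -0.0017  0.0511] turn -0.002 dist 0.054 psi 3.139 tilt z [ 0.003  0.    -1.   ]
```

To row units: 0.048 m / 0.8 = 0.06, 0.03 m / 0.8 = 0.0375.

```bash
python3 inch.py '{"steps": [[-0.0213,-0.0019,0.0375,0,0.5],[-0.0213,-0.0019,0.06,0,0.5],[-0.0213,-0.0019,0.06,0,0.5],[-0.0213,-0.0019,0.06,0,0.5]]}'; python3 inch.py '{"steps": [[0,0,0,0,0.5]]}'
```

```text
time: 43.95
position: [0.5458, 0.001, 0.0457]
tool_rot: [0.002, 3.138, 0.001]
ft_force: [-0.7, 0.6, -0.1]
grip_width: 0.495
grip_force: 0.0
time: 44.05
position: [0.5459, 0.0013, 0.0458]
tool_rot: [0.001, 3.138, 0.001]
ft_force: [-0.5, -1.0, 0.5]
grip_width: 0.501
grip_force: 0.0
```

To row units: 0.0035 m / 0.8 = 0.0044, -0.001 m / 0.8 = -0.0013.

```bash
python3 inch.py '{"steps": [[0,-0.0013,0.0044,0,0.5],[0,-0.0013,0.0044,0,0.5],[0,-0.0013,0.0044,0,0],[0,-0.0013,0.0044,0,0],[0,-0.0013,0.0044,0,0],[0,-0.0013,0.0044,0,0],[0,-0.0013,0.0044,0,0]]}' 50; python3 inch.py '{"steps": [[0.0063,0,-0.0013,0,0],[0.0188,0,-0.0013,0,0],[0.0438,0,-0.0013,0,0],[0.075,0,-0.0013,0,0],[0.1063,0,-0.0013,0,0],[0.125,0,-0.0013,0,0],[0.125,0,-0.0013,0,0],[0.125,0,-0.0013,0,0]]}'; python3 inch.py '{"steps": [[0,0,0,0,0.5],[0,0,0,0,0.5],[0,0,0,0,0.5],[0,0,0,0,0.5]]}'
python3 - <<'E'
from h import *
RNG['copper']=((0,90,50),(24,255,255)); im=rear('copper')
E
```

```text
time: 44.75
position: [0.5442, 0.0003, 0.0399]
tool_rot: [-0.001, -3.142, -0.0]
ft_force: [0.3, -0.0, 1.2]
grip_width: 0.266
grip_force: 50.0
time: 45.55
position: [0.4433, 0.0005, 0.0407]
tool_rot: [-0.001, -3.141, -0.001]
ft_force: [-0.9, -0.6, -2.8]
grip_width: 0.27
grip_force: 50.0
time: 45.95
position: [0.445, 0.0003, 0.0411]
tool_rot: [0.001, 3.141, -0.0]
ft_force: [0.3, 0.2, 0.2]
grip_width: 0.476
grip_force: 0.0
(229, 191, 51, 54) rear x 0.4171 (array([ 0.43065845, -0.00116839]), np.float32(0.0003007016), 27.07192611694336, 24.174997329711914) F [0.3 0.2 0.2] p [4.45e-01 3.00e-04 4.11e-02]
```

To row units: -0.08 m / 0.8 = -0.1, -0.063 m / 0.8 = -0.0788.

```bash
python3 inch.py '{"steps": [[-0.0375,0,0,0,0.5],[-0.0788,0,0,0,0.5],[-0.0788,0,0,0,0.5],[-0.0788,0,0,0,0.5],[-0.0788,0,0,0,0],[-0.0788,0,0,0,0],[-0.0788,0,0,0,0],[-0.0788,0,0,0,0],[-0.0788,0,0,0,0],[-0.0788,0,-0.05,0,0],[-0.0788,0,-0.1,0,0],[-0.0788,0,-0.1,0,0],[-0.0788,0,-0.1,0,0]]}' 40
python3 - <<'E'
from h import *
t,_=snap('top'); ct=cam('top')
a,_=blob(t,'brass',(280,140,360,260),30); print([bar(ct,q,.018) for q in a])
delta([.526,-.226,.12],np.pi-.068)
E
```

```text
time: 47.3
position: [0.5068, 0.0005, 0.1205]
tool_rot: [0.001, 3.141, 0.001]
ft_force: [-0.9, 0.6, -6.7]
grip_width: 0.267
grip_force: 40.0
[(array([ 0.5287793 , -0.15322401]), np.float32(3.079446), 151.3038330078125, 28.04330062866211)]
delta [-0.0205 -0.2264 -0.0008] turn 0.067 dist 0.227 psi 3.141 tilt z [-0.003 -0.    -1.   ]
```

To row units: -0.226 m / 0.8 = -0.2825, -0.018 m / 0.8 = -0.0225, 0.067 rad / 3.1416 = 0.0213.

```bash
python3 inch.py '{"steps": [[-0.0225,-0.2825,0,0.0213,0],[-0.0225,-0.2825,0,0.0213,0],[-0.0225,-0.2825,0,0.0213,0],[-0.0225,-0.2825,0,0.0213,0],[-0.0225,-0.2825,0,0.0213,0],[-0.0225,-0.2825,0,0.0213,0],[-0.0225,-0.2825,0.0625,0.0213,0],[-0.0225,-0.2825,0.1125,0.0213,0],[-0.0225,-0.2825,0.1288,0.0213,0],[-0.0225,-0.2825,0.1288,0.0213,0],[-0.0225,-0.2825,0.1288,0.0213,0]]}' 40; python3 inch.py '{"steps": [[0,0,0.0038,0,0],[0,0,0.0038,0,0],[0,0,0.0038,0,0]]}'; python3 inch.py '{"steps": [[0,0,0.0025,0,0],[0,0,0.0025,0,0],[0,0,0.0025,0,0]]}'
```

```text
time: 48.45
position: [0.5257, -0.2259, 0.0186]
tool_rot: [0.106, 3.139, -0.001]
ft_force: [0.4, 0.1, -5.0]
grip_width: 0.271
grip_force: 40.0
time: 48.75
position: [0.5258, -0.2258, 0.016]
tool_rot: [0.106, 3.138, 0.0]
ft_force: [0.7, -0.2, -5.2]
grip_width: 0.266
grip_force: 40.0
time: 49.05
position: [0.525, -0.2257, 0.0129]
tool_rot: [0.107, 3.14, 0.0]
ft_force: [-0.5, 0.1, -5.4]
grip_width: 0.267
grip_force: 40.0
```

To row units: 0.002 m / 0.8 = 0.0025.

```bash
python3 inch.py '{"steps": [[0,0,0.0025,0,0],[0,0,0.0025,0,0],[0,0,0.0025,0,0]]}'; python3 inch.py '{"steps": [[0,0,0.0019,0,0],[0,0,0.0019,0,0],[0,0,0.0019,0,0]]}'
```

```text
time: 49.35
position: [0.5249, -0.2257, 0.0107]
tool_rot: [-0.106, -3.14, -0.0]
ft_force: [-0.0, -0.0, -4.7]
grip_width: 0.264
grip_force: 40.0
time: 49.65
position: [0.5252, -0.2258, 0.01]
tool_rot: [0.107, 3.139, 0.001]
ft_force: [-2.4, 1.3, 3.3]
grip_width: 0.271
grip_force: 40.0
```

The copper bar is on the tray floor. Release, lift, move aside and check.

To row units: 0.4 m / 0.8 = 0.5, 0.35 m / 0.8 = 0.4375.

```bash
python3 inch.py '{"steps": [[0,0,0,0,0.45],[0,0,0,0,0.45],[0,0,0,0,0.45],[0,0,0,0,0.45],[0,0,-0.05,0,0.45],[0,0,-0.1125,0,0.45],[0,0,-0.175,0,0.45],[0,0,-0.2375,0,0.45],[0.025,0.0625,-0.3125,0,0.45],[0.05,0.125,-0.3125,0,0.45],[0.075,0.1875,-0.3125,0,0.45],[0.1,0.25,-0.3125,0,0.45],[0.1,0.3125,-0.3125,0,0.45],[0.1,0.375,-0.3125,0,0.45],[0.1,0.4375,-0.3125,0,0.45],[0.1,0.5,-0.3125,0,0.45],[0.1,0.5,-0.3125,0,0.45]]}'
python3 - <<'E'
from h import *
t,_=snap('top','t9.png'); sc,_=snap('scene'); ct=cam('top')
a=t[60:270,60:430]; b=sc[200:370,90:320]
o=np.vstack([cv2.resize(a,(600,340)),cv2.resize(b,(600,260))[:, :]]); cv2.imwrite('pics/m9.png',cv2.cvtColor(o,cv2.COLOR_RGB2BGR))
a,_=blob(t,'brass',(360,180,410,245),20); print(cv2.boxPoints(cv2.minAreaRect(np.vstack(a).reshape(-1,2))).round(1).tolist())
E
```

```text
time: 51.35
position: [0.4715, 0.183, 0.2593]
tool_rot: [0.1, 3.14, 0.002]
ft_force: [0.4, -0.6, 0.0]
grip_width: 0.452
grip_force: 0.0
[[365.8999938964844, 195.0], [390.1000061035156, 189.3000030517578], [400.1000061035156, 231.8000030517578], [375.8999938964844, 237.5]]
```

View pics/m9.png

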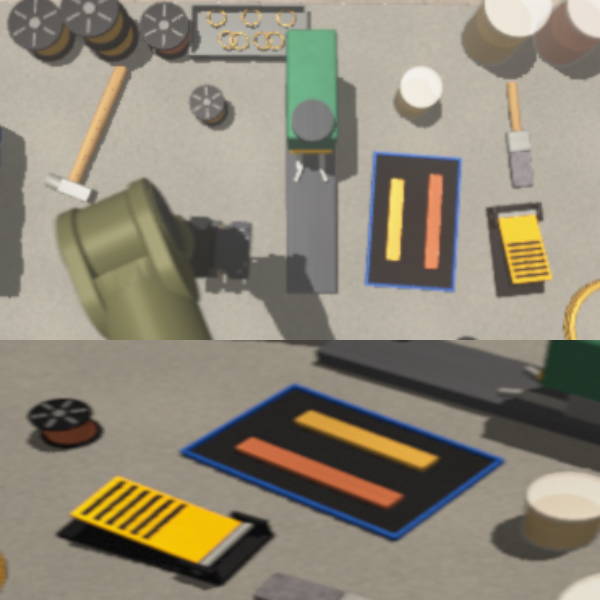

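Both bars lie flat side by side in the tray: brass at (396,220), copper at (433,222). The pedal is up and nothing else has moved. No steel bar shows in any view, so I'm handing in.

```bash
python3 -c "
from bench import ctrl
print(ctrl.close_job())"
```

```text
the job is handed in; nothing more can be done
None
```

Today's batch held two bars and no steel one; I marked the brass, then the copper, each pushed to the solid stop with the pedal held down about a second, laid both flat side by side in the blue tray with the pedal back up, and handed in the job (no verdict was returned).

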